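# Gauge the trolley tyre

## Task

Check the pressure of the small trolley tyre lying on the bench: take the tyre gauge out of its rack, push its chuck straight down onto the valve stem, firmly but never hard, until the sprung chuck is nearly all the way in, and hold it there for about a second so that the air drives the indicator rod out. Then lay the gauge back in its rack the same way round as you found it, chuck down and with the rod still standing out so that I can read it. Keep your fingers off the rod.

Things in the scene. Friction and masses are not known exactly. Their poses are not given: they have to be found in the camera images.
- grip (a point): Grasp point of the tyre gauge, centre of its steel head block (24 x 24 mm, 32 mm tall), 62 mm above the table in the rack. Grasp from above, closing along the point's y, fingertips at most 25 mm below this point. Axes: z up, x away from the bar (aluminium tube 16 mm thick that runs to -x, its axis 6 mm below this point). Gauge: 0.2 kg, balanced 45 mm from the head along the bar.
- chuck: The gauge's sprung brass chuck, a cup open downwards straight below the head; origin at the centre of its open mouth, 48 mm below the grip point when the spring is out; z along its axis, up. Mouth flared to 19 mm inside (26 mm outside), narrowing to an 11 mm bore; the seat for the stem's tip is 15 mm above the mouth. Never push it on with more than 20 N.
- press (a joint): How far the chuck is pushed into the head, m: 0 = spring out, 0.010 = hard stop. It starts to move at about 2 N once the stem's tip is on its seat; 0.008 to 0.0095 (nearly in) takes about 10 to 13 N, spring and air together, in a straight push; 0.0075 is the least for a proper reading. At the stop the force rises steeply.
- reading (a joint): How far the white indicator rod (6 mm thick, black end button) stands out of the tail of the gauge, m: 0 = in, at most 0.045. The unknown air pressure drives it out while the chuck is pressed on the stem, 0.013 to 0.040 when fully pressed; it then stays out by light friction (0.15 N).
- indicator: The indicator rod itself, not to be touched: it slides out of the tail end of the bar (a 19 mm thick collar, 127 mm from the head's centre), away from the head. Origin with the rod in: on the bar's axis, 6 mm below the grip point; it moves with the rod.
- wheel: Small pneumatic trolley wheel lying flat on the bench, fixed, 200 mm across; origin at its centre on the table. The tyre's upper edge is 48 mm high, the grey rim disc inside it (136 mm across) 34 mm high, the hub 50 mm high.
- valve (a point): Nominal foot of the valve stem on the rim disc, 46 mm from the wheel's centre along the wheel's +x, at the disc's height. The stem (8 mm thick brass on a rubber foot, pointing up) stands within 2 mm of this point; how far it is pulled through is unknown: its tip is 24 to 44 mm above this point. The rubber lets it lean a little when pushed sideways.
- seat (a point): The gauge's place in its fixed steel rack: where bar axis and chuck axis cross when the gauge lies there, 56 mm above the table (grip point 6 mm above it). The bar lies along the point's -x in two V-shaped supports open at the top, 42 and 100 mm from this point and 65 mm high. The gauge's own x points along the point's x.
There are look-alikes about, which are no part of the job. What is shaped like the part that bears grip but pink or purple is not meant.

How it is judged:
By the outcome, as a careful person would: the job done as asked, in the order asked, and still so for the second after the job is handed in, with the robot touching nothing.
It also fails if it takes over 64 s, if anything falls off the work surface, if the arm or the gripper's body presses on something with over 40 N, if the wrist force passes 120 N, or if a joint passes its speed limit or range.

## Robot

A 6-joint arm with a two-finger parallel gripper is mounted at the origin on the work surface. World frame = base frame: x ahead of the robot, y to its left, z up, the work surface at z = 0. Lengths are in m, angles in degrees, forces in N, time in s.
With the tool pointing down it reaches from about 0.325 to 0.775 m from the base axis. Payload 5.5 kg.
Tool frame: the origin (TCP) lies at the centre of the arm's flange, where the gripper is bolted on; the fingertips stand 182 mm ahead of it and the grasp point (between the pads) lies 163 mm ahead of it; z points along the fingers, y is the line along which they close (so a half turn about z gives the same grasp; the last joint's range is limited). The gripper opens to 88 mm and grips with 3 to 60 N. Pads are 20 mm wide; open, the fingers measure 115 mm over their backs; the gripper's body (75 mm by 178 mm) begins 61 mm behind the grasp point.
Start: joints at [69.746, 5.22, 70.514, -0, 104.267, -3.249], TCP at [0.175, 0.574, 0.405] pointing down, gripper open.
Joint ranges: [-164.24, 164.24], [-49.07, 125.15], [9.68, 141.18], [-86.29, 266.29], [3.28, 154.24], [-151.56, 151.56]. Speed limits (degrees/s): [147.25, 147.25, 172.46, 180, 180, 180].

## Interface

Orientations are given as [roll, pitch, yaw] about the fixed x, y, z axes, in that order (R = Rz(yaw) Ry(pitch) Rx(roll)).
In Python, from station import r gives the robot as it stands. The module is installed in compiled form; this text tells all that it offers. Calls block until the motion is done:
- r.reach(position, orientation): joint-space move of the TCP to a pose.
- r.servo_line(position, rotation=None, speed=0.15): straight line of the TCP; rotation=None keeps the orientation; speed is the mean speed in m/s.
- r.move_joints(angles): joint-space move.
- r.let_go() and r.grab(squeeze=None): open the fingers fully, or close them until they stop; squeeze is the grip in N (None keeps the last).
- r.wait(seconds).
- r.inverse_kinematics(position, orientation): joint angles nearest the present ones, or None.
- r.sense(): the state.
- r.snapshot(name): name is "scene" or "top"; returns a dict with "frame" (384x512x3 uint8, red, green, blue), "fx", "fy", "cx", "cy" (pixels), "dist_coeffs" ([k1, k2, p1, p2, k3] as OpenCV has them; the pictures are not rectified), "R" (3x3) and "t" (3): a world point X has camera coordinates R X + t. Camera axes: x right, y down, z forward; pixel columns grow to the right and rows downward; lengths in m; the calibration is good to about 2 mm. A picture is of the moment at which its call begins. There is no depth.
A pose or a line that the arm cannot do raises r.IKError and nothing moves.
- r.hand_in(): hands the job in; it is judged then, once.
The state is a dict: "clock": time; "joints": joint angles; "joint_vel": joint speeds; "joint_torque": joint torques, N m; "tcp_pos": TCP position; "orientation": TCP orientation; "contact_force": force on the tool from outside, world axes, zero at the start; "torque": the same for the moment, N m; "opening": finger opening in m; "gripper_force": force on a finger pad.
Only numpy, scipy, OpenCV 4.12 (cv2) and the standard library are available. Lean on these libraries where they do the work, as an engineer would, in place of code of your own. Each camera call takes 0.05 s, during which the arm holds its last target. There are 200 camera calls.

## Working session

There is one attempt and no reset: what is moved stays moved. The work goes in short steps, each a Python script; the robot and the scene stay as the last script left them, time stands still between calls to the robot, and variables do not carry over. Pictures are saved under pics/ and viewed, at most 10 in all, crops included, and the job is handed in when it is done.

```bash
mkdir -p pics; cat > h.py <<'E'
import numpy as np, cv2
from station import r
def snap(n,f=None):
    s=r.snapshot(n)
    if f: cv2.imwrite(f,s["frame"][:,:,::-1]); np.savez(f[:-4],**s)
    return s
def K(s): return np.array([[s["fx"],0,s["cx"]],[0,s["fy"],s["cy"]],[0,0,1.]])
def ray(s,px):
    u=cv2.undistortPoints(np.array([[px]],float),K(s),np.array(s["dist_coeffs"],float))[0,0]
    R=np.array(s["R"]);t=np.array(s["t"])
    return -R.T@t, R.T@np.array([u[0],u[1],1])
def atz(s,px,z):
    c,d=ray(s,px); return c+d*(z-c[2])/d[2]
def proj(s,X):
    R=np.array(s["R"]);t=np.array(s["t"],float)
    return cv2.projectPoints(np.array(X,float).reshape(-1,3),cv2.Rodrigues(R)[0],t,K(s),np.array(s["dist_coeffs"],float))[0][:,0]
def load(f): return dict(np.load(f))
E
python3 - <<'E'
from h import *
for n in("scene","top"):
    s=snap(n,f"pics/{n}0.png"); print(n,-np.array(s["R"]).T@s["t"],s["fx"])
print(r.sense())
a=cv2.imread("pics/scene0.png");b=cv2.imread("pics/top0.png")
E
```

```text
scene [ 1.45761886 -0.13295954  0.72632803] 450.8595242601644
top [ 0.30828978 -0.14627393  1.63571718] 498.4441805495454
{'clock': 0.1, 'joints': array([ 6.97469024e+01,  5.25730469e+00,  7.05728558e+01, -7.89792274e-04,
        1.04265337e+02, -3.24863448e+00]), 'joint_vel': array([-0.0292419 , -0.12139918, -0.23429029,  0.06210437,  0.03303444,
       -0.06325495]), 'joint_torque': array([ 1.86227335e-03, -4.47854984e+01, -4.07572138e+01,  7.00297253e-02,
        2.84066016e-02, -1.26325867e-04]), 'tcp_pos': array([0.17548988, 0.57381876, 0.40365619]), 'orientation': array([-1.79904613e+02, -4.64718646e-03,  1.62995339e+02]), 'contact_force': array([-0.68894741, -0.33235792, -0.49385477]), 'torque': array([ 0.00115795,  0.00990455, -0.00809739]), 'gripper_force': 0.0, 'opening': 0.08767149540910808}
```

View pics/scene0.png

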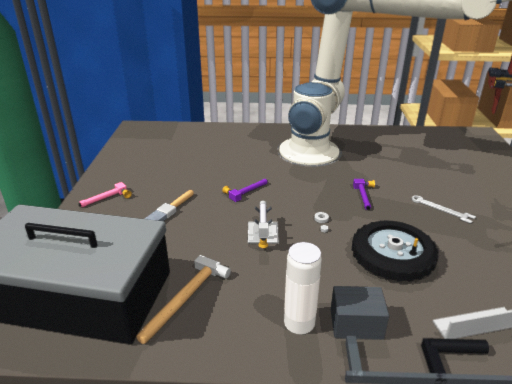

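View pics/top0.png

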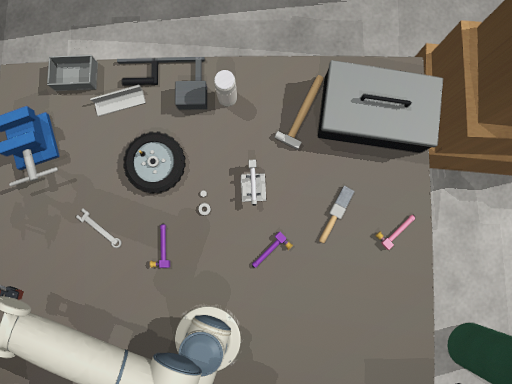

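Scene: the grey gauge in its rack is at scene (263,225) / top (253,180). The purple ones at scene (245,190) and (364,192) and the pink one at (105,195) are look-alikes. The wheel is at scene (395,248) / top (154,162). I choose the grey one and check it in close crops.

```bash
python3 - <<'E'
import cv2,numpy as np
a=cv2.imread("pics/scene0.png");b=cv2.imread("pics/top0.png")
def c(i,x,y,w,h,k): return cv2.resize(i[y:y+h,x:x+w],(w*k,h*k),interpolation=cv2.INTER_CUBIC)
top=np.hstack([c(a,235,190,60,60,6),c(a,345,215,72,60,6)])
bot=np.hstack([c(b,223,150,60,40,6)[:, :360],c(b,119,125,72,40,6)])
bot=np.hstack([c(b,228,152,50,60,4),c(b,119,127,72,72,4)[:240]])
bot=cv2.copyMakeBorder(bot,0,0,0,top.shape[1]-bot.shape[1],cv2.BORDER_CONSTANT)
cv2.imwrite("pics/c1.png",np.vstack([top,bot]))
E
```

```text
(no output)
```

View pics/c1.png

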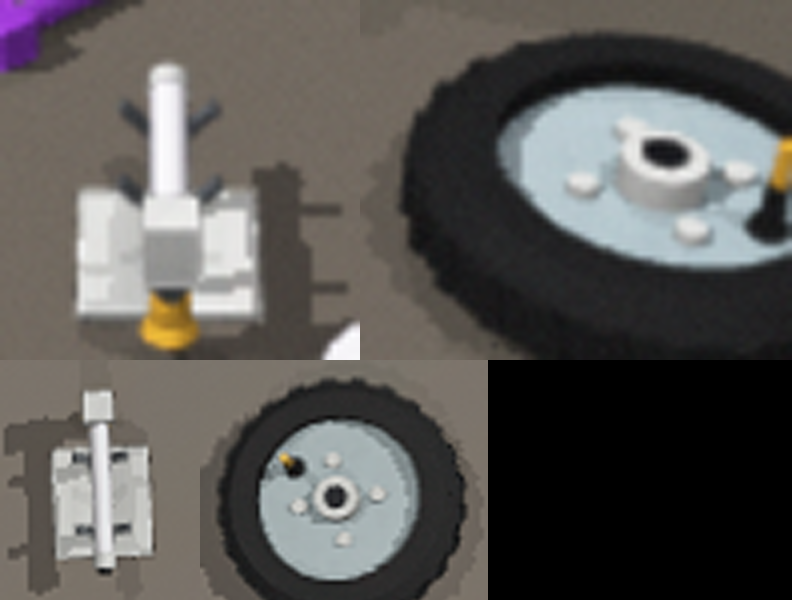

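Confirmed: the grey steel head with brass chuck, in the rack. The valve stem (brass on black foot) is visible, top ≈(140–143,152–154), scene ≈(414,245).

```bash
cat >> h.py <<'E'
def yellow(s,box):
    x0,y0,x1,y1=box; c=s["frame"][y0:y1,x0:x1]; h=cv2.cvtColor(c,cv2.COLOR_RGB2HSV)
    m=(h[...,0]>12)&(h[...,0]<32)&(h[...,1]>130)&(h[...,2]>90)
    v,u=np.nonzero(m); return u+x0,v+y0
def tri(s1,p1,s2,p2):
    c1,d1=ray(s1,p1);c2,d2=ray(s2,p2);d1/=np.linalg.norm(d1);d2/=np.linalg.norm(d2)
    k=np.linalg.lstsq(np.c_[d1,-d2],c2-c1,rcond=None)[0]
    a=c1+k[0]*d1;b=c2+k[1]*d2; return (a+b)/2,np.linalg.norm(a-b)
E
python3 - <<'E'
from h import *
S=load("pics/scene0.npz");T=load("pics/top0.npz")
print("head S",atz(S,(263.3,224.7),.078),"T",atz(T,(252.2,163),.078), tri(S,(263.3,224.7),T,(252.2,163)))
print("tail end T",atz(T,(254,203.8),.0655))
for n,s,b in(("S",S,(405,230,425,262)),("T",T,(130,143,150,160))):
    u,v=yellow(s,b); print(n,sorted(zip(v.tolist(),u.tolist())))
print("hub T",atz(T,(152.6,161),.05),"S",atz(S,(395,240.3),.05))
print("foot T",atz(T,(142.4,153.5),.034),"S",atz(S,(413,252.7),.034))
# rim/tyre ellipse in top: dark pixels
f=T["frame"][125:200,115:195].astype(int).sum(2); m=(f<110).astype(np.uint8)
cs,_=cv2.findContours(m,cv2.RETR_EXTERNAL,cv2.CHAIN_APPROX_NONE); c=max(cs,key=cv2.contourArea)
e=cv2.fitEllipse(c); p=(e[0][0]+115,e[0][1]+125); print(e,"tyre ctr",atz(T,p,.03))
E
```

```text
head S [ 0.56414253 -0.1483199   0.078     ] T [ 0.56241613 -0.14937203  0.078     ] (array([ 0.56259253, -0.14886047,  0.07687223]), np.float64(0.00102770736561557))
tail end T [ 0.43401931 -0.15399956  0.0655    ]
S [(238, 415), (238, 416), (238, 417), (239, 415), (239, 416), (239, 417), (240, 415), (240, 416), (240, 417), (241, 415), (241, 416), (242, 414), (242, 415), (242, 416), (243, 414), (243, 415), (243, 416), (244, 414), (244, 415), (245, 414), (245, 415), (246, 414), (246, 415)]
T [(151, 139), (151, 140), (152, 140), (152, 141)]
hub T [0.5769639  0.17322947 0.05      ] S [0.57682982 0.17274814 0.05      ]
foot T [0.60507884 0.21076054 0.034     ] S [0.60289428 0.21256117 0.034     ]
((39.1107177734375, 36.867916107177734), (57.709197998046875, 59.000572204589844), 68.07166290283203) tyre ctr [0.57740341 0.17220061 0.03      ]
```

```bash
python3 - <<'E'
from h import *
S=load("pics/scene0.npz");T=load("pics/top0.npz")
for tp in((139.7,151),(139.3,151.2)):
  for sp in((416,237.6),(416,238.2)): print(tri(S,sp,T,tp))
for z in(.058,.068,.078): print(z,atz(S,(416,238),z),atz(T,(139.5,151),z))
for X in((.604,.212,.034),(.604,.212,.058),(.604,.212,.068),(.604,.212,.078)): print(X,proj(S,[X])[0],proj(T,[X])[0])
yaw=2.;  # finger closing along gauge y -> tool y along +-y; tool down
for o in([180,0,yaw],[180,0,yaw+180],[180,0,yaw-180]):
  for p in((.563,-.149,.30),(.605,.212,.30)): print(o,r.inverse_kinematics(p,o))
E
```

```text
(array([0.60476439, 0.20978783, 0.08083503]), np.float64(0.0011372345091875957))
(array([0.60504198, 0.21007404, 0.07929676]), np.float64(0.0010070963180297988))
(array([0.60409008, 0.21062282, 0.08038469]), np.float64(3.7796778794076946e-05))
(array([0.60436733, 0.21091006, 0.07884473]), np.float64(9.353721324270215e-05))
0.058 [0.57610738 0.22213536 0.058     ] [0.60899075 0.21509435 0.058     ]
0.068 [0.58929719 0.21682218 0.068     ] [0.60708483 0.2128039  0.068     ]
0.078 [0.60248699 0.21150899 0.078     ] [0.6051789  0.21051345 0.078     ]
(0.604, 0.212, 0.034) [412.88231091 252.98947085] [142.02241986 153.8291173 ]
(0.604, 0.212, 0.058) [414.77141577 245.11090636] [140.41279684 152.50403272]
(0.604, 0.212, 0.068) [415.57151993 241.77243341] [139.72830515 151.94046587]
(0.604, 0.212, 0.078) [416.37941645 238.40046954] [139.0354721  151.36998558]
[180, 0, 2.0] [-1.81705605e+01  2.76120403e+00  8.36777538e+01 -2.54444375e-14
  9.35610422e+01  6.98294395e+01]
[180, 0, 2.0] [ 1.62709449e+01  1.17632594e+01  7.39244684e+01 -2.54444375e-14
  9.43122723e+01  1.04270945e+02]
[180, 0, 182.0] [ -18.17056045    2.76120403   83.67775379    0.           93.56104218
 -110.17056045]
[180, 0, 182.0] [ 16.27094493  11.76325937  73.92446837   0.          94.31227226
 -75.72905507]
[180, 0, -178.0] [ -18.17056045    2.76120403   83.67775379    0.           93.56104218
 -110.17056045]
[180, 0, -178.0] [ 16.27094493  11.76325937  73.92446837   0.          94.31227226
 -75.72905507]
```

```bash
python3 - <<'E'
from h import *
o=[180,0,2.2]
r.reach((.563,-.149,.34),o)
r.servo_line((.563,-.149,.225),speed=.12)
print(r.sense()["contact_force"])
r.grab(20); r.wait(.3); r.grab(50); r.wait(.2)
s=r.sense(); print(s["clock"],s["tcp_pos"],s["orientation"],s["opening"],s["gripper_force"],s["contact_force"])
r.servo_line((.563,-.149,.345),speed=.1); r.wait(.4)
s=r.sense(); print(s["clock"],s["tcp_pos"],s["orientation"],s["opening"],s["gripper_force"],s["contact_force"],s["torque"])
a=snap("scene","pics/scene1.png");snap("top","pics/top1.png")
cv2.imwrite("pics/c2.png",cv2.resize(a["frame"][100:270,160:380,::-1],None,fx=3.5,fy=3.5,interpolation=cv2.INTER_CUBIC))
E
```

```text
[0.73484678 0.45958919 0.51891156]
5.8167 [ 0.56302265 -0.14917435  0.22505082] [ 1.79973256e+02 -8.43995432e-03  2.19433812e+00] 0.023720521505436683 49.99273717403412 [ 0.68395833 -3.99576083  0.75954941]
7.5667 [ 0.56298539 -0.14899869  0.34489016] [-1.79995883e+02  1.05410396e-02  2.20090442e+00] 0.02405310637580311 49.99114215373993 [ 0.4565704  -0.19834646 -1.68960224] [0.00479467 0.1042213  0.01130284]
```

View pics/c2.png

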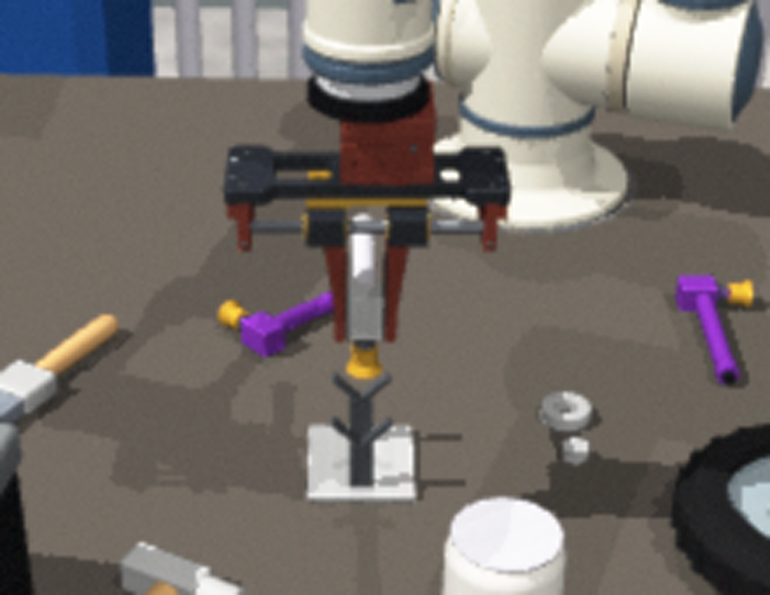

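Gauge is held and lifted clear; head between the fingers, brass chuck at crop (365,362), bar behind looks level. Next: above the valve, and measure chuck against stem.

```bash
python3 - <<'E'
from h import *
r.servo_line((.6042,.2108,.345),speed=.2)
r.servo_line((.6042,.2108,.312),speed=.1); r.wait(.4)
s=r.sense(); print(s["clock"],s["tcp_pos"],s["orientation"],s["contact_force"],s["torque"])
a=snap("scene","pics/scene2.png");b=snap("top","pics/top2.png")
print(proj(a,[(.6042,.2108,.101),(.6042,.2108,.078),(.6042,.2108,.034),(.6042,.2108,.165)]))
A=cv2.resize(a["frame"][205:265,380:450,::-1],None,fx=8,fy=8,interpolation=cv2.INTER_CUBIC)
cv2.imwrite("pics/c3.png",A)
# chuck at previous lifted pose: predicted vs seen
S=load("pics/scene1.npz"); u,v=yellow(S,(250,190,280,215)); print(u.min(),u.max(),v.min(),v.max(),u.mean(),v.mean(), proj(S,[(.563,-.149,.134),(.563,-.149,.145)]))
E
```

```text
10.5083 [0.60423372 0.2108483  0.31246694] [-1.79989957e+02 -3.94763143e-02  2.20559846e+00] [ 1.47640511e-03 -1.96291991e-01 -1.96435961e+00] [ 0.03122897  0.03037259 -0.00430056]
[[417.76954855 230.554331  ]
 [415.88666344 238.44024792]
 [412.3996802  253.03030072]
 [423.24019558 207.61157617]]
259 268 199 207 263.5633802816901 203.43661971830986 [[263.27885954 205.3113279 ]
 [263.32861471 201.43336891]]
```

View pics/c3.png

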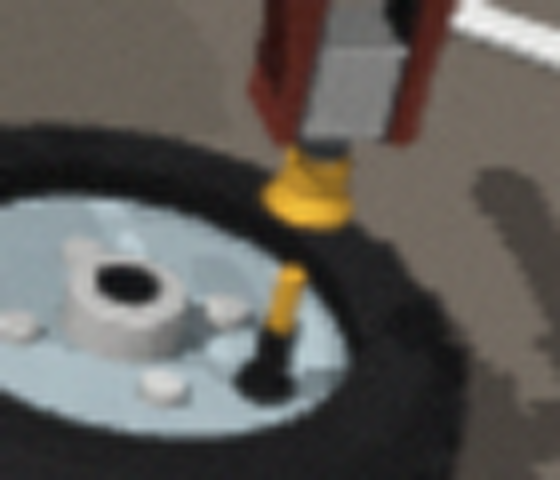

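The chuck mouth (crop 308,210) hangs right over the stem tip (crop 293,268), matching projection within about 1 mm. Descending in steps with force monitoring.

```bash
python3 - <<'E'
from h import *
x,y=.6042,.2108
f0=r.sense()["contact_force"].copy()
r.servo_line((x,y,.294),speed=.06)
z=.294
while z>.262:
    z-=.002; r.servo_line((x,y,z),speed=.03); s=r.sense(); f=s["contact_force"]-f0
    print(round(s["clock"],2),round(z,4),s["tcp_pos"].round(5),f.round(2),s["torque"].round(3))
    if f[2]>3 or np.hypot(f[0],f[1])>3: break
E
```

```text
11.31 0.292 [0.60422 0.2108  0.29217] [ 0.32 -0.82 -0.58] [-0.01   0.013 -0.008]
11.56 0.29 [0.60418 0.21077 0.2899 ] [ 0.73 -0.54 -0.19] [ 0.026 -0.034  0.048]
11.81 0.288 [0.60415 0.2108  0.28773] [-0.24 -0.39  0.75] [0.018 0.115 0.019]
12.06 0.286 [0.60416 0.2108  0.28575] [ 0.67 -0.59  0.52] [0.042 0.081 0.004]
12.31 0.284 [0.60417 0.21079 0.28376] [-0.57 -0.82 -0.12] [-0.015  0.057 -0.007]
12.56 0.282 [0.60421 0.21077 0.2818 ] [ 2.36 -0.37 -1.28] [-0.012 -0.085 -0.027]
12.81 0.28 [0.60423 0.21077 0.27981] [ 1.98 -0.1  -0.18] [ 0.018 -0.129 -0.008]
13.06 0.278 [0.6042  0.2108  0.27779] [ 1.64 -0.48 -0.35] [-0.017 -0.097 -0.028]
13.31 0.276 [0.6042  0.2108  0.27582] [ 0.48 -0.74 -0.81] [-0.051 -0.082  0.026]
13.56 0.274 [0.60422 0.21081 0.27411] [ 0.69 -0.18 -0.66] [ 0.016 -0.152 -0.018]
13.81 0.272 [0.60426 0.2108  0.27259] [ 1.77 -0.26  2.85] [-0.041 -0.103 -0.004]
14.06 0.27 [0.6043  0.21082 0.27065] [ 1.25 -1.    6.09] [-0.003 -0.049  0.014]
```

```bash
cat >> h.py <<'E'
def avg(n=6,dt=.03):
    a=[]
    for _ in range(n):
        r.wait(dt); s=r.sense(); a.append(np.r_[s["contact_force"],s["tcp_pos"]])
    return np.mean(a,0)
E
python3 - <<'E'
from h import *
x,y=.605,.2108
f0=np.array([0,-.2,-1.9])
z=.270
for i in range(4):
    z-=.001; r.servo_line((x,y,z),speed=.02); a=avg(); print(round(r.sense()["clock"],2),round(z,4),a[3:].round(5),(a[:3]-f0).round(2))
    if a[2]-f0[2]>10: break
E
```

```text
14.51 0.269 [0.60497 0.21082 0.26957] [-0.85 -0.14  7.48]
14.96 0.268 [0.60496 0.21082 0.26878] [-0.91 -0.45  7.37]
15.41 0.267 [0.60495 0.21083 0.26803] [-1.2  -0.23  8.53]
15.86 0.266 [0.60495 0.21083 0.2674 ] [-1.89 -0.4   9.68]
```

```bash
python3 - <<'E'
from h import *
x,y=.6046,.2108
f0=np.array([0,-.2,-1.9])
z=.266
for i in range(5):
    r.servo_line((x,y,z),speed=.02); a=avg(8); print(round(r.sense()["clock"],2),round(z,4),a[3:].round(5),(a[:3]-f0).round(2))
    if a[2]-f0[2]>11.3: break
    z-=.0007
a=snap("scene","pics/scene3.png");b=snap("top","pics/top3.png")
A=cv2.resize(a["frame"][205:265,380:450,::-1],None,fx=8,fy=8,interpolation=cv2.INTER_CUBIC)
cv2.imwrite("pics/c4.png",A)
E
```

```text
16.38 0.266 [0.6047  0.2108  0.26755] [-0.87 -0.42  9.82]
16.89 0.2653 [0.60471 0.21079 0.26696] [-1.15 -0.88 10.53]
17.41 0.2646 [0.6047  0.2108  0.26638] [-1.58 -0.65 10.81]
17.93 0.2639 [0.6047  0.21081 0.26579] [-1.81 -0.68 10.92]
18.44 0.2632 [0.6047  0.21081 0.26522] [-1.75 -0.77 11.68]
```

View pics/c4.png

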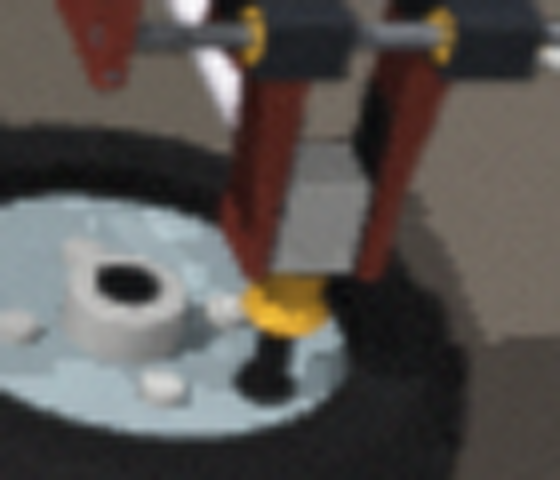

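```bash
python3 - <<'E'
from h import *
f0=np.array([0,-.2,-1.9])
a=avg(10); print(a[3:].round(5),(a[:3]-f0).round(2))
r.servo_line((.6043,.2106,.2628),speed=.02); a=avg(25,.05); s=r.sense();print(round(s["clock"],2),a[3:].round(5),(a[:3]-f0).round(2),s["torque"],s["orientation"])
snap("scene","pics/scene4.png");b=snap("top","pics/top4.png")
cv2.imwrite("pics/c5.png",cv2.resize(b["frame"][125:195,110:200,::-1],None,fx=7,fy=7,interpolation=cv2.INTER_CUBIC))
# head/chuck edges by column profile in scene, before & now
for n,c in(("scene2",(418,)),("scene4",(415,))):
    f=load(f"pics/{n}.npz")["frame"]
    for k in c: print(n,k,[tuple(f[v,k].tolist()) for v in range(218 if n=="scene2" else 234,250 if n=="scene4" else 236)])
E
```

```text
[0.6047  0.2108  0.26521] [-1.43 -0.59 11.49]
20.38 [0.60451 0.21069 0.26501] [-1.03 -0.56 11.64] [-0.09784905  0.27481529 -0.01098113] [-1.79956087e+02 -1.61017935e-01  2.20119989e+00]
scene2 418 [(87, 78, 77), (91, 88, 90), (114, 113, 111), (119, 118, 117), (80, 79, 82), (53, 52, 49), (83, 68, 45), (118, 89, 40), (135, 100, 34), (168, 126, 37), (176, 131, 41), (184, 138, 44), (230, 180, 55), (233, 185, 59), (222, 170, 55), (108, 81, 41), (41, 37, 36), (34, 32, 34)]
scene4 415 [(113, 112, 111), (114, 114, 112), (124, 123, 123), (128, 128, 126), (126, 124, 120), (107, 92, 65), (120, 89, 33), (126, 92, 33), (127, 95, 29), (146, 108, 33), (182, 137, 43), (221, 171, 54), (182, 136, 46), (61, 49, 30), (27, 31, 31), (36, 37, 39)]
```

View pics/c5.png

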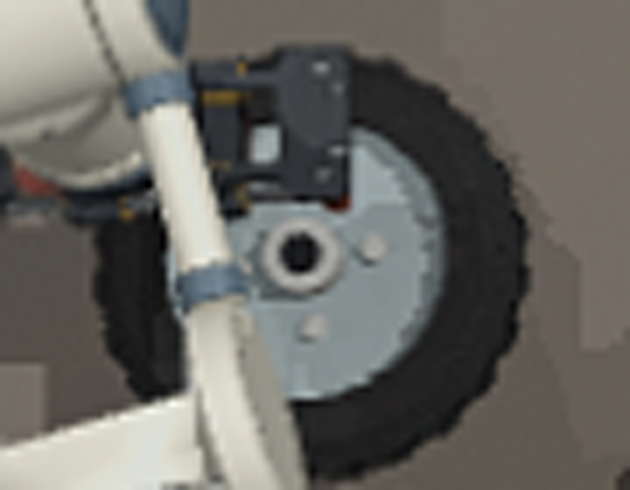

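Held at about 11.6 N (mid-range) for over 2 s; image edges show the chuck ≈9 mm in. The top view is occluded by the arm. Retract, then check the rod.

```bash
python3 - <<'E'
from h import *
r.servo_line((.6045,.2107,.345),speed=.06)
r.servo_line((.563,-.1493,.345),speed=.2); r.wait(.4)
s=r.sense(); print(s["clock"],s["tcp_pos"],s["opening"],s["contact_force"],s["torque"])
a=snap("scene","pics/scene5.png");b=snap("top","pics/top5.png")
A=cv2.resize(a["frame"][150:240,220:310,::-1],(540,540),interpolation=cv2.INTER_CUBIC)
o=load("pics/scene1.npz")["frame"][150:240,240:282,::-1]
cv2.imwrite("pics/c6.png",np.hstack([A,cv2.resize(o,(252,540),interpolation=cv2.INTER_CUBIC)]))
E
```

```text
24.35 [ 0.56304512 -0.14912754  0.34501673] 0.02380103396348457 [ 1.0226065   0.21655319 -2.03449589] [-0.02601918  0.06110105 -0.00756642]
```

View pics/c6.png

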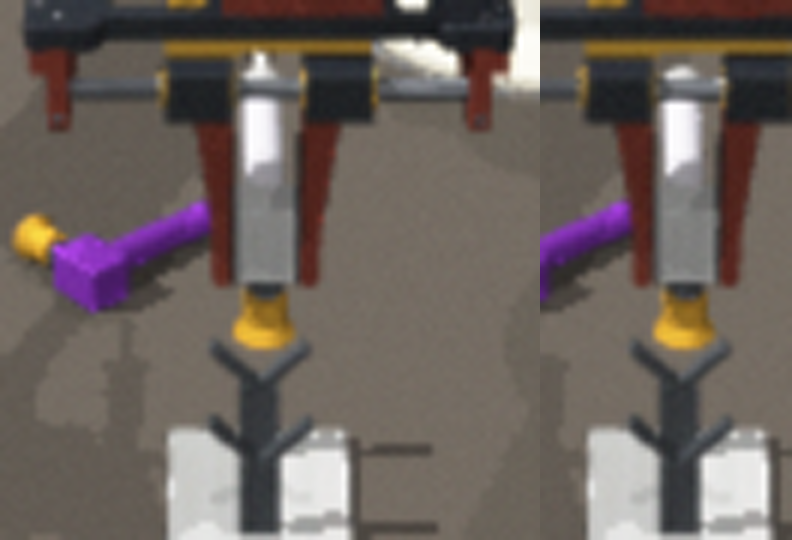

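The rod now shows behind the tail (crop 260,60) and the gauge has not shifted in the hand; it's aligned above the rack. Lowering it back.

```bash
python3 - <<'E'
from h import *
x,y=.563,-.1494
r.servo_line((x,y,.245),speed=.1)
r.servo_line((x,y,.2255),speed=.03); a=avg(5); print(a.round(4))
r.grab(6); r.wait(.3); print(r.sense()["contact_force"])
r.let_go(); r.wait(.2)
r.servo_line((x,y,.345),speed=.08)
r.reach((.40,.30,.40),[180,0,60]); r.wait(.3); print(r.sense()["clock"])
a=snap("scene","pics/scene6.png");b=snap("top","pics/top6.png")
A=cv2.resize(a["frame"][190:250,233:293,::-1],(480,480),interpolation=cv2.INTER_CUBIC)
B=cv2.resize(b["frame"][155:215,233:273,::-1],(320,480),interpolation=cv2.INTER_CUBIC)
cv2.imwrite("pics/c7.png",np.hstack([A,B]))
E
```

```text
[-0.5496  0.2376 -1.7644  0.5631 -0.1494  0.2256]
[ 0.73313702 -0.03458328 -0.83223027]
32.05
```

View pics/c7.png

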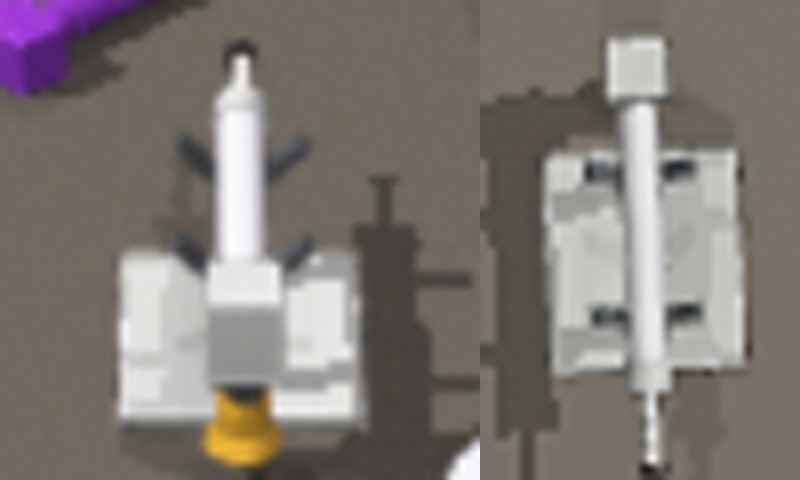

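The gauge lies in its rack chuck down, with the rod standing out about 25–30 mm (scene crop (238,60), top crop (650,430)). Handing in.

```bash
python3 -c "
from station import r
print(r.hand_in())"
```

```text
the job is handed in; nothing more can be done
None
```

I pressed the gauge onto the valve at about 11.6 N, held it for over 2 s, and laid it back in its rack chuck down with the rod standing out about 25–30 mm; the job is handed in, but the verdict was not shown to me.

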